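# Slide the steel rule off the parts case and put it away

### The arm

A 7-joint arm with a two-finger parallel gripper is mounted at the origin on the work surface. World frame = base frame: x ahead of the robot, y to its left, z up, the work surface at z = 0. Lengths are in m, angles in rad, forces in N, time in s.
With the tool pointing down it reaches from about 0.425 to 0.925 m from the base axis. Payload 6.8 kg.
Tool frame: the origin (TCP) lies at the very end of the fingers, on their centre line; the grasp point (between the pads) lies 19 mm behind it; z points along the fingers, y is the line along which they close (so a half turn about z gives the same grasp; the last joint's range is limited). The gripper opens to 85 mm and grips with 20 to 120 N. Pads are 22 mm wide; open, the fingers measure 114 mm over their backs; the gripper's body (76 mm by 85 mm) begins 54 mm behind the grasp point. The pads swing forward as they close: fully open they stand 13 mm farther back than shut.
Start: joints at [1.06, 0.477, 0.022, 1.555, -0.011, 1.109, -0.083], TCP at [0.265, -0.621, 0.231] pointing down, gripper open.
Joint ranges: [-2.96, 2.96], [-0.34, 2.1], [-1.41, 1.46], [0.24, 2.44], [-1.37, 4.51], [0.17, 1.92], [-2.96, 2.96]. Speed limits (rad/s): [2.39, 2.39, 3.14, 3.14, 3.14, 3.14, 3.14].

### API

Orientations are given as a unit quaternion [w, x, y, z].
In Python, from station import bot gives the robot as it stands.
- The arm moves only by the tool nudge_tcp, called after "Request:" by a JSON object that holds its "method" and its "body", one argument or row to a line. Schema: {"type":"object","properties":{"rows":{"type":"array","items":{"type":"array","items":{"type":"number"},"minItems":5,"maxItems":5},"minItems":1,"maxItems":20},"grip_force":{"type":"number"},"only":{"type":"string"},"quiet":{"type":"boolean"},"lines":{"type":"string"}},"required":["rows"],"additionalProperties":false}. rows is a list of rows, 1 to 20 of them, each of 5 numbers: dx, dy, dz in m, then a turn about the tool's z in rad, then the opening from 0.0 (shut) to 1.0 (fully open); each row shifts and turns the commanded pose from where the row before left it, along the tool's axes as they then stand; what a row does not reach is not made up. A row lasts 1/10 s, in which the tool goes at most 0.05 m and 0.15 rad, less where a joint would pass 70% of its speed; a pose out of reach is approached as far as the arm can. The fingers move at their own pace and stop on an object; grip_force is the grip in N (left out, the last holds). Time passes only in rows, so rows that do not move let the fingers close. The tool returns the time, the measured TCP pose, the force, the opening and the grip force at its end. only (a regular expression) keeps the lines of the reply that match it, lines (a string "A,B") keeps lines A to B, and quiet returns only ok. Input that does not fit is refused with a message, and nothing moves.
- bot.get_obs(): the state, without advancing time (a new reading comes with each control period).
- bot.read_camera(name): name is "side" or "top"; returns the picture (480x640x3 uint8, blue, green, red); there is no depth.
- bot.camera_info(name): a dict with "vertical_fov" (degrees; the focal length in pixels is half the picture's height over the tangent of half this angle, whatever the lens; pixels are square), "cx", "cy" (the principal point, pixels), "view" (4x4, takes a point from world to camera coordinates). Camera axes: x right, y up, looking along -z (the intrinsics and any distortion apply to the point x, -y, -z); pixel columns grow to the right and rows downward; lengths in m; the calibration is good to about 2 mm. A picture is of the moment at which its call begins. camera_info takes no time and is no camera call.
- bot.hand_in(): hands the job in; it is judged then, once.
The state is a dict: "t": time; "q": joint angles; "joint_vel": joint speeds; "joint_torque": joint torques, N m; "eef_pos": TCP position; "tool_rot": TCP orientation; "contact_force": force on the tool from outside, world axes, zero at the start; "torque": the same for the moment, N m; "gripper_width": opening from 0.0 (shut) to 1.0 (fully open); "grasp_force": force on a finger pad.
Only numpy, scipy, OpenCV 4.12 (cv2) and the standard library are available. Lean on these libraries where they do the work, as an engineer would, in place of code of your own. Each camera call takes 0.05 s, during which the arm holds its last target. There are 200 camera calls.

### The job

Lift the handled canister off the parts case by its handle and set it down upright on the round mat. Then, with the rule still lying flat on the case, slide it out over the case's open edge until a good few centimetres (5 or so) stick out, grip it by that overhanging end, carry it away and lay it flat in the shallow tray. Lower both things before you let go instead of dropping them, do not tip the canister over, and leave the tape measure, screwdriver and jar where they are.

Things in the scene. Friction and masses are not known exactly. Their poses are not given: they have to be found in the camera images.
- case: Heavy closed parts case, red with a flat black top deck; does not move. 270 long (x), 170 wide (y) mm. Origin: centre of its underside. Deck 65 mm above the bench; a red rim 12 mm wide, 8 mm high on its far (+x) end and both sides; the near end (-x, roughly towards the robot) has no rim: the open edge. A steel loop sticks out 35 mm from the far end, 40 mm up.
- case_edge (a point): Middle of the case's open edge, at deck height, (-135, 0, 65) mm from the case's origin. Case -x points out over the edge; below it is a plain upright face with only free air and the bench in front.
- rule: Flat steel rule, 160 x 34 x 3 mm (x, y, z), about 0.1 kg, loose on the deck behind the canister, about lengthways to the case. Origin: centre of its underside; x along its length, -x towards the open edge. Too thin to grip well on the deck, but slides easily: a closed fingertip pressed on it with 5 to 20 N drags it along. It tips off if its middle passes the edge.
- rule_end (a point): Middle of the rule's end that faces the open edge, (-80, 0, 1.5) mm from the rule's origin.
- canister: Grey round canister with a black lid, 61 mm in diameter, 76 mm high to the lid, with a stiff steel handle over it, about 0.35 kg, loose, standing on the deck at the open edge, in the rule's way. Origin: centre of its underside, z up.
- canister_grip (a point): Middle of the handle's level top bar, 120 mm above the canister's underside. The bar is 10 mm thick (canister x), 66 mm long (canister y) and 12 mm high (114 to 126 mm); free air of 38 mm between bar and lid, uprights 4 mm thick at its two ends.
- mat: Round black rubber mat fixed on the bench, 130 mm in diameter, 4 mm thick, to one side of the case (either side). Origin: centre of its underside.
- tray: Shallow dark steel tray fixed on the bench on the other side of the case, 220 x 110 x 22 mm outside (x, y, z), walls and floor 5 mm thick, open on top. Origin: centre of its underside; the long side is x.
- tape: Bystander: black and yellow tape measure, 66 x 40 x 62 mm, standing loose on the bench. Origin: centre of its underside.
- driver: Bystander: screwdriver with a green handle lying loose on the bench, about 200 mm long along its x.
- jar: Bystander: small lidded jar, 56 mm in diameter, 75 mm high, standing loose on the bench. Origin: centre of its underside.

How it is judged:
By the outcome, as a careful person would: the job done as asked, in the order asked, and still so for the second after the job is handed in, with the robot touching nothing.
It also fails if it takes over 61 s, if anything falls off the work surface, if the arm or the gripper's body presses on something with over 40 N, if the wrist force passes 120 N, or if a joint passes its speed limit or range.

## Working session

There is one attempt and no reset: what is moved stays moved. The work goes in short steps, Python scripts to look and compute and a tool call to move; the robot and the scene stay as the last step left them, time stands still between calls to the robot, and variables do not carry over. Pictures are saved under pics/ and viewed, at most 14 in all, crops included, and the job is handed in when it is done.

```bash
ls; mkdir -p pics; python3 - <<'E'
from station import bot
import cv2
for n in("side","top"):
    i=bot.camera_info(n);print(n,i)
    cv2.imwrite(f"pics/{n}0.png",bot.read_camera(n))
o=bot.get_obs();print(o)
E
```

```text
pics
station.py
side {'vertical_fov': 49.64302958272975, 'cx': 317.78943214301603, 'cy': 239.02501208896123, 'view': array([[-0.72389871, -0.68967162,  0.01799243,  0.37631671],
       [ 0.5393865 , -0.54950965,  0.63804494, -0.33804347],
       [-0.43015447,  0.47158478,  0.76978889, -1.24484873],
       [ 0.        ,  0.        ,  0.        ,  1.        ]])}
top {'vertical_fov': 53.186053263561824, 'cx': 317.75210765897526, 'cy': 249.3872082927108, 'view': array([[ 0.01818492, -0.99966583,  0.01837219, -0.01048378],
       [ 0.9951107 ,  0.01988006,  0.09674445, -0.527928  ],
       [-0.09707736,  0.01652308,  0.99513968, -1.17728475],
       [ 0.        ,  0.        ,  0.        ,  1.        ]])}
{'t': 0.1, 'q': array([ 1.05985747,  0.47772014,  0.02234345,  1.5562693 , -0.01151682,
        1.1092814 , -0.0830714 ]), 'joint_vel': array([-1.19481012e-03, -1.74957835e-03,  8.07309222e-04, -4.04938892e-03,
        1.00042116e-05,  1.03586044e-03, -8.58566430e-04]), 'joint_torque': array([ 5.15262174e-03, -5.97756529e+01,  1.61443133e+00, -2.81953561e+01,
        1.29472141e-02,  4.99814720e-03,  4.54316009e-06]), 'eef_pos': array([ 0.26442927, -0.62052196,  0.23045629]), 'tool_rot': array([-7.48310276e-04,  9.79779170e-01,  2.00080427e-01, -2.02141390e-04]), 'contact_force': array([-0.47368831,  1.14895023, -0.49342291]), 'torque': array([ 0.0050631 ,  0.00495678, -0.03283006]), 'grasp_force': 0.0, 'gripper_width': 1.0000017465464408}
```

View pics/side0.png

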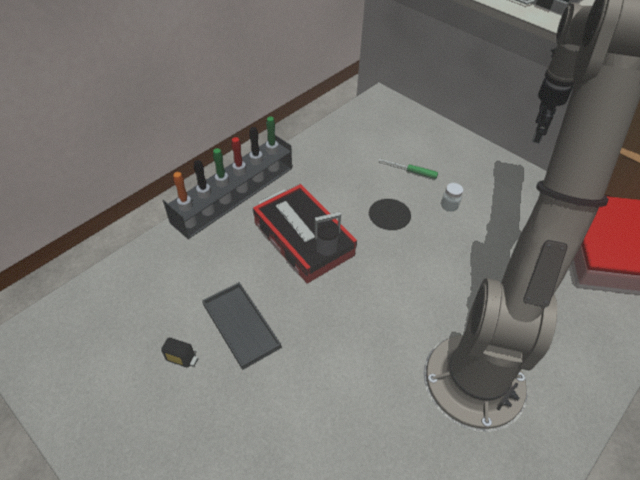

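View pics/top0.png

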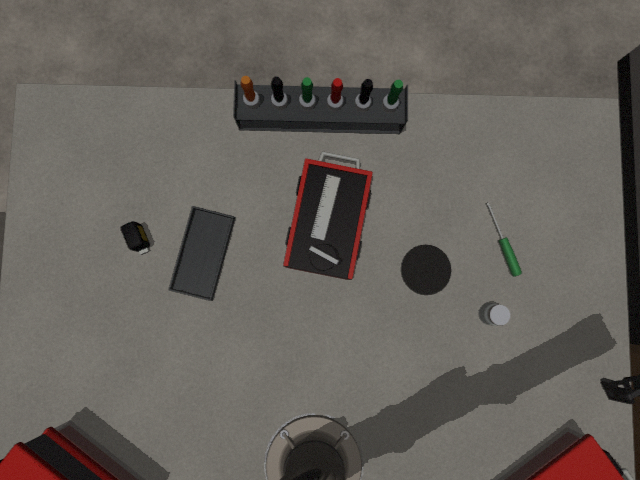

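The side view shows the case around (305,232), with the handle at about (327,217), the rule at (295,222), the mat at (390,214) and the tray at (241,325). In the top view the handle bar runs (310,248)–(339,262), the rule is at (325,207), the mat at (426,270) and the tray at (203,253). Next I'll zoom in.

```bash
cat > h.py <<'E'
from station import bot
import numpy as np, cv2
def cam(n):
    i=bot.camera_info(n);V=np.array(i["view"]);f=240/np.tan(np.radians(i["vertical_fov"]/2))
    return V,f,i["cx"],i["cy"]
def ray(n,p):
    V,f,cx,cy=cam(n);d=V[:3,:3].T@np.array([(p[0]-cx)/f,-(p[1]-cy)/f,-1]);return -V[:3,:3].T@V[:3,3],d/np.linalg.norm(d)
def onz(n,p,z):
    o,d=ray(n,p);return o+d*(z-o[2])/d[2]
def proj(n,P):
    V,f,cx,cy=cam(n);c=V[:3,:3]@np.array(P)+V[:3,3];return np.array([cx+f*c[0]/-c[2],cy-f*c[1]/-c[2]])
def tri(ps,pt):
    o1,d1=ray("side",ps);o2,d2=ray("top",pt)
    A=np.stack([d1,-d2],1);s=np.linalg.lstsq(A,o2-o1,rcond=None)[0]
    a,b=o1+d1*s[0],o2+d2*s[1];return (a+b)/2,np.linalg.norm(a-b)
E
python3 - <<'E'
from h import *
t=cv2.imread("pics/top0.png");s=cv2.imread("pics/side0.png")
a=cv2.resize(t[145:295,270:390],None,fx=4,fy=4,interpolation=cv2.INTER_CUBIC)[:600]
b=cv2.resize(s[180:285,245:365],None,fx=3.3,fy=3.3,interpolation=cv2.INTER_CUBIC)
o=np.zeros((600,800,3),np.uint8);a=a[:, :480];o[:a.shape[0],:400]=cv2.resize(t[145:295,280:380],None,fx=4,fy=4,interpolation=cv2.INTER_CUBIC)
o[:b.shape[0],404:404+b.shape[1]]=b[:,:396]
cv2.imwrite("pics/z0.png",cv2.convertScaleAbs(o,alpha=1.6))
E
```

```text
(no output)
```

View pics/z0.png

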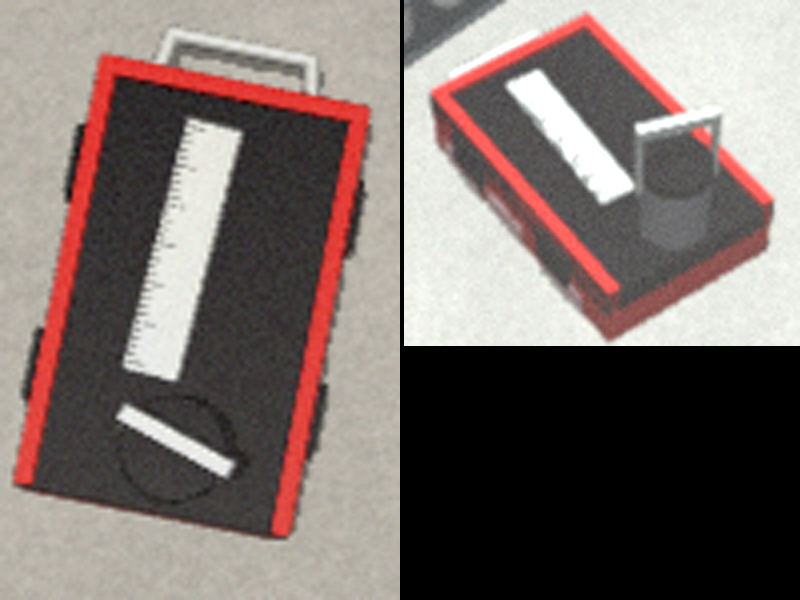

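The zoom shows the bar in the top view from about (310,247) to (338,262). In the side view its top edge runs from about (316,217) to (341,213). The rule lies clear of the canister. I'll take contour measurements now.

```bash
python3 - <<'E'
from h import *
t=cv2.imread("pics/top0.png");s=cv2.imread("pics/side0.png")
def cont(m,x0,y0,x1,y1,k=3):
    M=np.zeros_like(m);M[y0:y1,x0:x1]=m[y0:y1,x0:x1]
    c=sorted(cv2.findContours(M,0,1)[0],key=cv2.contourArea)[::-1][:k];return c
g=lambda I:(I.min(2)>105).astype(np.uint8)*255
np.set_printoptions(precision=4,suppress=True)
hsvt=cv2.cvtColor(t,cv2.COLOR_BGR2HSV);hsvs=cv2.cvtColor(s,cv2.COLOR_BGR2HSV)
for n,I,b in(("top",t,(305,172,345,268)),("side",s,(270,195,344,250))):
    for c in cont(g(I),*b):
        r=cv2.minAreaRect(c);print(n,cv2.contourArea(c),r); print(cv2.boxPoints(r).tolist())
# handle/rule in top at heights
for c in cont(g(t),305,172,345,268,2):
    r=cv2.minAreaRect(c);z=.068 if cv2.contourArea(c)>700 else .191
    B=np.array([onz("top",p,z) for p in cv2.boxPoints(r)]);print("w",z,onz("top",r[0],z),np.linalg.norm(np.roll(B,-1,0)-B,axis=1),[np.degrees(np.arctan2(*(B[(i+1)%4]-B[i])[1::-1])) for i in range(4)])
def grey(I,lo,hi):return ((I.max(2)<hi)).astype(np.uint8)*255
# mat
for n,I,b,z in(("top",t,(390,235,460,305),.004),("side",s,(360,190,420,240),.004)):
    c=cont(grey(I,0,60),*b,1)[0];e=cv2.fitEllipse(c);print("mat",n,e,onz(n,e[0],z))
    print(t[290,426],I[int(e[0][1]),int(e[0][0])])
for n,I,b in(("top",t,(160,195,245,310)),("side",s,(195,275,290,375))):
    c=cont(grey(I,0,85),*b,1)[0];r=cv2.minAreaRect(c);B=np.array([onz(n,p,.022) for p in cv2.boxPoints(r)])
    print("tray",n,r[0],cv2.contourArea(c),onz(n,r[0],.022),B[:,:2].tolist(),np.linalg.norm(np.roll(B,-1,0)-B,axis=1))
    print("poly",cv2.approxPolyDP(c,5,True)[:,0].tolist())
for n,h,b in(("top",hsvt,(270,150,390,290)),("side",hsvs,(245,180,365,285))):
    m=((h[...,1]>150)&(h[...,2]>140)&((h[...,0]<8)|(h[...,0]>172))).astype(np.uint8)*255
    c=np.vstack(cont(m,*b,3));hu=cv2.convexHull(c);print("case",n,cv2.approxPolyDP(hu,4,True)[:,0].tolist())
E
```

```text
top 760.5 ((325.0738525390625, 207.0194549560547), (13.488143920898438, 64.13230895996094), 14.74356460571289)
[[310.3912048339844, 236.31349182128906], [326.7124328613281, 174.2927703857422], [339.7565002441406, 177.7254180908203], [323.4352722167969, 239.7461395263672]]
top 96.0 ((323.2452392578125, 254.6337432861328), (30.4071102142334, 4.070242881774902), 28.610462188720703)
[[308.923583984375, 249.14012145996094], [310.87261962890625, 245.56686401367188], [337.56689453125, 260.12738037109375], [335.61785888671875, 263.70062255859375]]
side 490.5 ((327.5, 210.5), (31.0, 31.0), 90.0)
[[312.0, 195.0], [343.0, 195.0], [343.0, 226.0], [312.0, 226.0]]
side 483.0 ((295.0472717285156, 220.55862426757812), (48.437374114990234, 11.72641372680664), 51.11550521850586)
[[275.2799377441406, 205.3871307373047], [284.4079284667969, 198.0258331298828], [314.8146057128906, 235.73011779785156], [305.6866149902344, 243.09141540527344]]
side 20.0 ((273.0, 245.5), (6.0, 7.0), 0.0)
[[270.0, 249.0], [270.0, 242.0], [276.0, 242.0], [276.0, 249.0]]
w 0.068 [ 0.6282 -0.0157  0.068 ] [0.1588 0.0332 0.1588 0.0327] [np.float64(-13.508352979043874), np.float64(-103.73269945338963), np.float64(166.3332690004938), np.float64(76.32129225665818)]
w 0.191 [ 0.5008 -0.0097  0.191 ] [0.0088 0.0657 0.0088 0.0657] [np.float64(-27.347497149493538), np.float64(-117.59911863492246), np.float64(152.3117914592635), np.float64(62.41571471060884)]
mat top ((425.68353271484375, 269.4152526855469), (48.496986389160156, 49.66532516479492), 148.46273803710938) [ 0.4843 -0.2775  0.004 ]
[32 33 38] [30 32 33]Traceback (most recent call last):
  File "<stdin>", line 19, in <module>
cv2.error: OpenCV(4.12.0) /io/opencv/modules/imgproc/src/shapedescr.cpp:361: error: (-201:Incorrect size of input array) There should be at least 5 points to fit the ellipse in function 'fitEllipseNoDirect'
```

```bash
python3 - <<'E'
from h import *
t=cv2.imread("pics/top0.png");s=cv2.imread("pics/side0.png")
np.set_printoptions(precision=4,suppress=True)
def cont(m,x0,y0,x1,y1,k=1):
    M=np.zeros_like(m);M[y0:y1,x0:x1]=m[y0:y1,x0:x1]
    M=cv2.morphologyEx(M,cv2.MORPH_CLOSE,np.ones((3,3)))
    return sorted(cv2.findContours(M,0,1)[0],key=cv2.contourArea)[::-1][:k]
C={}
print(s[215,385:395:4].tolist(),s[230,400].tolist(),s[325,241].tolist(),s[325,300].tolist(),t[253,203].tolist(),t[253,260].tolist())
for nm,bt,bs,z,ths in(("mat",(390,235,460,305),(360,190,420,240),.004,70),("tray",(160,195,245,310),(195,275,290,375),.022,85)):
  for n,I,b in(("top",t,bt),("side",s,bs)):
    bg=np.median(I[b[1]:b[1]+6,b[0]:b[0]+6]);m=(I.max(2)<bg*.72).astype(np.uint8)*255
    c=cont(m,*b)[0]
    if nm=="mat": e=cv2.fitEllipse(c);print(nm,n,e,onz(n,e[0],z));C[n]=e[0]
    else:
      hu=cv2.convexHull(c);p=cv2.approxPolyDP(hu,4,True)[:,0];print(nm,n,p.tolist(),*[onz(n,q,z)[:2] for q in p])
  if nm=="mat":print("tri",tri(C["side"],C["top"]))
for n,I,b in(("top",t,(270,150,390,290)),("side",s,(245,180,365,285))):
    h=cv2.cvtColor(I,cv2.COLOR_BGR2HSV)
    m=((h[...,1]>150)&(h[...,2]>140)&((h[...,0]<8)|(h[...,0]>172))).astype(np.uint8)*255
    c=np.vstack(cont(m,*b,3));p=cv2.approxPolyDP(cv2.convexHull(c),4,True)[:,0];print("case",n,p.tolist(),*[onz(n,q,.073)[:2] for q in p])
# bar end columns in side view: white rows
g=s.min(2)
for x in range(312,344,2):
    r=[y for y in range(205,255) if g[y,x]>105];print(x,r[:1],r[-1:],len(r),end="; ")
for a in(((275.3,205.4),(284.4,198),(314.8,235.7),(305.7,243.1)),((310.4,236.3),(326.7,174.3),(339.8,177.7),(323.4,239.7))):print(np.mean(a,0))
print("\nrule tri",tri((295.05,220.56),(325.07,207.02)))
E
```

```text
[[64, 65, 62], [60, 63, 62], [62, 62, 63]] [143, 149, 148] [88, 85, 82] [146, 148, 148] [58, 57, 58] [108, 115, 117]
mat top ((425.6204833984375, 269.36248779296875), (49.18439483642578, 50.448875427246094), 142.2461395263672) [ 0.4844 -0.2773  0.004 ]
mat side ((389.38470458984375, 213.99302673339844), (30.283771514892578, 41.791748046875), 98.34069061279297) [ 0.482  -0.2761  0.004 ]
tri (array([ 0.4841, -0.2785,  0.0005]), np.float64(0.0011966091192456034))
tray top [[192, 206], [235, 217], [212, 300], [169, 290]] [0.6322 0.3193] [0.6064 0.21  ] [0.397  0.2596] [0.4197 0.3669]
tray side [[237, 283], [281, 346], [242, 369], [203, 304]] [0.608  0.2208] [0.3891 0.2683] [0.4116 0.3743] [0.6205 0.3252]
case top [[306, 159], [371, 172], [351, 277], [285, 264]] [0.7457 0.0333] [ 0.7168 -0.1268] [ 0.4584 -0.0806] [0.4866 0.0783]
case side [[355, 240], [307, 268], [254, 208], [301, 185]] [ 0.4555 -0.0784] [0.4829 0.0816] [0.7414 0.0351] [ 0.7116 -0.1264]
312 [233] [238] 6; 314 [235] [236] 2; 316 [217] [220] 4; 318 [217] [220] 4; 320 [216] [219] 4; 322 [216] [219] 4; 324 [205] [218] 7; 326 [205] [218] 9; 328 [205] [217] 11; 330 [205] [217] 13; 332 [205] [216] 12; 334 [205] [216] 12; 336 [205] [218] 12; 338 [205] [215] 11; 340 [205] [222] 12; 342 [205] [225] 21; [295.05 220.55]
[325.075 207.   ]

rule tri (array([ 0.6275, -0.0163,  0.0676]), np.float64(0.0020248218493050104))
```

```bash
python3 - <<'E'
from h import *
np.set_printoptions(precision=4,suppress=True)
print("bar tri",tri((329,216.3),(323.25,254.63)))
s=cv2.imread("pics/side0.png")
print([(x,[y for y in range(209,228) if s[y,x].min()>120 and abs(int(s[y,x,2])-int(s[y,x,0]))<30]) for x in range(314,345,3)])
o=bot.get_obs()
from scipy.spatial.transform import Rotation as R
T=R.from_quat(np.roll(o["tool_rot"],-1)).as_matrix();print(T,o["eef_pos"])
E
```

```text
bar tri (array([ 0.4991, -0.0112,  0.1893]), np.float64(0.004657327727762099))
[(314, []), (317, [217, 218, 219, 220]), (320, [216, 217, 218, 219]), (323, [216, 217, 218]), (326, [215, 216, 217]), (329, [209, 210, 211, 214, 215, 216, 217]), (332, [209, 210, 211, 212, 213, 214, 215, 216]), (335, [209, 210, 211, 212, 213, 214, 215]), (338, [209, 210, 211, 212, 213, 214, 215]), (341, [209, 210, 211, 212, 213, 214, 215, 216, 217, 218, 219, 220, 221, 222, 223]), (344, [209, 210, 211, 212, 213, 214, 215, 216, 217, 218, 219, 220, 221, 222, 223, 224, 225, 226])]
[[ 0.9199  0.3921 -0.0007]
 [ 0.3921 -0.9199  0.0014]
 [-0.0001 -0.0015 -1.    ]] [ 0.2644 -0.6205  0.2305]
```
Bar centre (.500,-.010), z ~.187. Bar direction 62.4° (or -117.6). Fingers close perpendicular to bar: tool y along 62.4-90 = -27.6° or 152.4. Tool x along bar. Tool down: tool x = (cosθ, sinθ), y = (sinθ, -cosθ). Current θ=23.1°. x along bar: θ=62.4° → turn. With tool z down, positive turn about tool z rotates θ negatively (world). So want θ=62.4: Δ = +39.3° world → turn -0.686 rad. Or θ = -117.6. q7 = -0.083; base rotates: target at azimuth ~0 vs start -67°. Joint 1 reads 1.06?? Azimuth -67° with q1=1.06 → so q1 sign negative / offset. Keeping θ constant, base rotation by +67° world changes q7. θ relative to arm azimuth: start 23+67=90 → q7=-.083. At target azimuth -1°: θ-az=63.4 → q7 deviates 26°; fine. 

```bash
cat >> h.py <<'E'
from scipy.spatial.transform import Rotation as R
def go(goal,theta=None):
    """tool-axis shift to world goal, and turn so that tool x points at theta deg"""
    o=bot.get_obs();T=R.from_quat(np.roll(o["tool_rot"],-1)).as_matrix()
    th=np.degrees(np.arctan2(T[1,0],T[0,0]));d=np.array(goal)-o["eef_pos"]
    print("pos",o["eef_pos"].round(4),"th",round(th,2),"F",o["contact_force"].round(1),"grip",round(o["grasp_force"],1),round(o["gripper_width"],3),"t",o["t"])
    print("shift",(T.T@d).round(4),"len",round(np.linalg.norm(d),3))
    if theta is not None:
        w=-np.radians((theta-th+180)%360-180);print("turn",round(w,4))
        print("shift after turn",((T@R.from_rotvec([0,0,w]).as_matrix()).T@d).round(4))
E
```

Request:
{"method": "nudge_tcp", "body": {
  "rows": [
    [0.033,-0.0335,-0.002,0,1],
    [0.033,-0.0335,-0.002,0,1],
    [0.033,-0.0335,-0.002,0,1],
    [0.033,-0.0335,-0.002,0,1],
    [0.033,-0.0335,-0.002,0,1],
    [0.033,-0.0335,-0.002,0,1],
    [0.033,-0.0335,-0.002,0,1],
    [0.033,-0.0335,-0.002,0,1],
    [0.033,-0.0335,-0.002,0,1],
    [0.033,-0.0335,-0.002,0,1],
    [0.033,-0.0335,-0.002,0,1],
    [0.033,-0.0335,-0.002,0,1],
    [0.033,-0.0335,-0.002,0,1],
    [0.028,-0.033,0,0,1],
    [0,0,0,-0.14,1],
    [0,0,0,-0.14,1],
    [0,0,0,-0.14,1],
    [0,0,0,-0.14,1],
    [0,0,0,-0.126,1],
    [0,0,0,0,1]
  ],
  "grip_force": 60
}}

```text
t: 2.1
eef_pos: [0.5011, -0.011, 0.257]
tool_rot: [-0.0, 0.855, 0.518, -0.0]
contact_force: [0.2, 0.1, 0.3]
gripper_width: 1.0
grasp_force: 0.0
```

```bash
python3 -c "
from h import *
go([.5,-.010,.167],62.4)"
```

```text
pos [ 0.5011 -0.011   0.257 ] th 62.43 F [0.2 0.1 0.3] grip 0.0 1.0 t 2.1
shift [ 0.0004 -0.0014  0.09  ] len 0.09
turn 0.0006
shift after turn [ 0.0004 -0.0014  0.09  ]
```

Request:
{"method": "nudge_tcp", "body": {
  "rows": [
    [0,-0.001,0.03,0,1],
    [0,0,0.03,0,1],
    [0,0,0.02,0,1],
    [0,0,0.01,0,1],
    [0,0,0,0,1],
    [0,0,0,0,0.5],
    [0,0,0,0,0.3],
    [0,0,0,0,0.15],
    [0,0,0,0,0],
    [0,0,0,0,0],
    [0,0,0,0,0],
    [0,0,0,0,0],
    [0,0,0,0,0],
    [0,0,0,0,0]
  ],
  "grip_force": 60
}}

```text
t: 3.5
eef_pos: [0.5006, -0.0102, 0.1677]
tool_rot: [0.0, 0.855, 0.518, 0.0]
contact_force: [-2.0, 0.1, 5.3]
gripper_width: 0.104
grasp_force: 58.9
```

```bash
python3 -c "
from h import *
go([.484,-.278,.25])
t=bot.read_camera('top')[200:300,260:400];s=bot.read_camera('side')[160:270,240:380]
f=lambda i:cv2.convertScaleAbs(cv2.resize(i,(400,314),interpolation=2),alpha=1.6)
cv2.imwrite('pics/g1.png',np.hstack([f(t),f(s)]))"
```

```text
pos [ 0.5006 -0.0102  0.1677] th 62.39 F [-2.   0.1  5.3] grip 58.9 0.104 t 3.5
shift [-0.245   0.1095 -0.0823] len 0.281
```

View pics/g1.png

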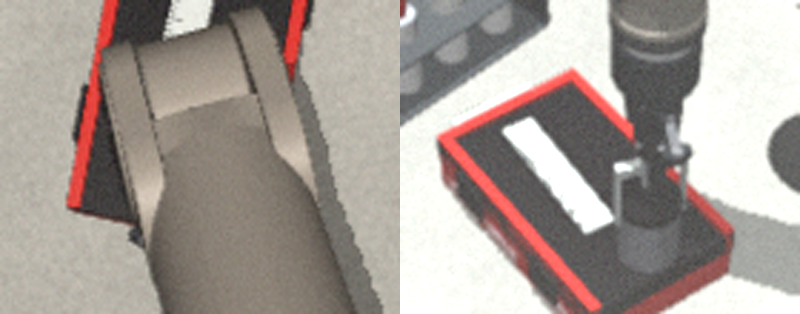

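The bar is gripped between the pads in the side view and the canister is upright. Now I'll lift and carry it.

Request:
{"method": "nudge_tcp", "body": {
  "rows": [
    [0,0,-0.01,0,0],
    [0,0,-0.02,0,0],
    [0,0,-0.02,0,0],
    [0,0,-0.01,0,0],
    [-0.012,0.0055,0,0,0],
    [-0.025,0.011,0,0,0],
    [-0.03,0.0135,0,0,0],
    [-0.03,0.0135,0,0,0],
    [-0.03,0.0135,0,0,0],
    [-0.03,0.0135,0,0,0],
    [-0.03,0.0135,0,0,0],
    [-0.028,0.0125,0,0,0],
    [-0.02,0.009,0,0,0],
    [-0.01,0.0045,0,0,0],
    [0,0,0.02,0,0],
    [0,0,0.03,0,0],
    [0,0,0.03,0,0],
    [0,0,0.02,0,0],
    [0,0,0.01,0,0],
    [0,0,0,0,0]
  ]
}}

```text
t: 5.6
eef_pos: [0.4832, -0.2777, 0.1157]
tool_rot: [-0.002, 0.855, 0.518, -0.001]
contact_force: [0.2, -0.1, -3.5]
gripper_width: 0.101
grasp_force: 59.1
```

```bash
python3 -c "
from h import *
go([.484,-.278,.107])"
```

```text
pos [ 0.4832 -0.2777  0.1157] th 62.42 F [ 0.2 -0.1 -3.5] grip 59.1 0.101 t 5.6
shift [0.0001 0.0008 0.0087] len 0.009
```

Request:
{"method": "nudge_tcp", "body": {
  "rows": [
    [0,0,0.004,0,0],
    [0,0,0.003,0,0],
    [0,0,0.002,0,0],
    [0,0,0,0,0],
    [0,0,0,0,0]
  ]
}}

```text
t: 6.1
eef_pos: [0.4846, -0.2785, 0.1087]
tool_rot: [0.0, 0.855, 0.518, 0.0]
contact_force: [0.3, -0.2, -4.2]
gripper_width: 0.099
grasp_force: 59.0
```

```bash
python3 -c "
from h import *
go([.484,-.278,.107])
t=bot.read_camera('top')[220:320,370:510];s=bot.read_camera('side')[140:250,330:470]
f=lambda i:cv2.convertScaleAbs(cv2.resize(i,(400,314),interpolation=2),alpha=1.6)
cv2.imwrite('pics/g2.png',np.hstack([f(t),f(s)]))"
```

```text
pos [ 0.4846 -0.2785  0.1087] th 62.38 F [ 0.3 -0.2 -4.2] grip 59.0 0.099 t 6.1
shift [ 0.0002 -0.0008  0.0017] len 0.002
```

View pics/g2.png

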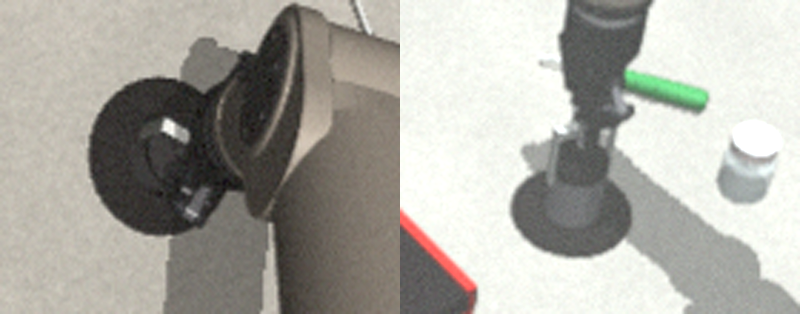

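The canister is over the mat and centred, but its weight still hangs on the tool. I'll lower until it touches.

Request:
{"method": "nudge_tcp", "body": {
  "rows": [
    [0,0,0.001,0,0],
    [0,0,0.001,0,0],
    [0,0,0,0,0],
    [0,0,0,0,0]
  ]
}}

```text
t: 6.6
eef_pos: [0.4847, -0.2786, 0.1068]
tool_rot: [0.0, 0.855, 0.518, 0.0]
contact_force: [-1.8, 1.5, 1.9]
gripper_width: 0.104
grasp_force: 59.9
```

Request:
{"method": "nudge_tcp", "body": {
  "rows": [
    [0,0,0.001,0,0],
    [0,0,0.0005,0,0],
    [0,0,0,0,0],
    [0,0,0,0,0]
  ]
}}

```text
t: 7.0
eef_pos: [0.4853, -0.2789, 0.1068]
tool_rot: [0.001, 0.855, 0.518, 0.0]
contact_force: [-4.0, 1.8, 15.3]
gripper_width: 0.102
grasp_force: 61.6
```

Request:
{"method": "nudge_tcp", "body": {
  "rows": [
    [0,0,-0.001,0,0],
    [0,0,0,0,0],
    [0,0,0,0,0.3],
    [0,0,0,0,0.6],
    [0,0,0,0,0.8],
    [0,0,0,0,0.8],
    [0,0,0,0,0.8],
    [0,0,-0.02,0,0.8],
    [0,0,-0.04,0,0.8],
    [0,0,-0.04,0,0.8],
    [0,0,-0.03,0,0.8]
  ]
}}

```text
t: 8.1
eef_pos: [0.485, -0.2786, 0.2383]
tool_rot: [0.001, 0.855, 0.518, 0.001]
contact_force: [0.1, -0.5, 0.3]
gripper_width: 0.803
grasp_force: 0.0
```

```bash
python3 -c "
from h import *
go([.61,-.011,.2],-14)
o=np.array([.628,-.016])
"
```

```text
pos [ 0.485  -0.2786  0.2383] th 62.38 F [ 0.1 -0.5  0.3] grip 0.0 0.803 t 8.1
shift [ 0.2951 -0.0134  0.0383] len 0.298
turn 1.3332
shift after turn [ 0.0565 -0.2899  0.0383]
```

Request:
{"method": "nudge_tcp", "body": {
  "rows": [
    [0,0,0,-0.14,0.42],
    [0,0,0,-0.14,0.42],
    [0,0,0,-0.14,0.42],
    [0,0,0,-0.14,0.42],
    [0,0,0,-0.14,0.42],
    [0,0,0,-0.14,0.42],
    [0,0,0,-0.14,0.42],
    [0,0,0,-0.14,0.42],
    [0,0,0,-0.14,0.42],
    [0,0,0,-0.14,0.42],
    [0,0,0,-0.14,0.42],
    [0,0,0,-0.14,0.42],
    [0,0,0,-0.135,0.42]
  ],
  "grip_force": 40
}}

```text
t: 9.4
eef_pos: [0.4843, -0.2785, 0.2357]
tool_rot: [-0.0, 0.116, 0.993, 0.0]
contact_force: [-0.3, 1.2, -0.3]
gripper_width: 0.417
grasp_force: 0.0
```

Request:
{"method": "nudge_tcp", "body": {
  "rows": [
    [0.006,0.04,0,0,0.42],
    [0.006,0.04,0,0,0.42],
    [0.006,0.04,0,0,0.42],
    [0.006,0.04,0,0,0.42],
    [0.006,0.04,0,0,0.42],
    [0.006,0.04,0,0,0.42],
    [0.007,0.026,0,0,0.42],
    [0,0,0.04,0,0.42],
    [0,0,0.04,0,0.42],
    [0,0,0.04,0,0.42],
    [0,0,0.03,0,0.42],
    [0,0,0,0,0.42],
    [0,0,0,0,0.42]
  ]
}}

```text
t: 10.7
eef_pos: [0.5054, -0.0095, 0.0862]
tool_rot: [-0.0, 0.118, 0.993, 0.0]
contact_force: [0.5, 0.1, 0.7]
gripper_width: 0.421
grasp_force: 0.0
```

```bash
python3 - <<'E'
from h import *
go([.505,-.01,.07],166.4)
t=bot.read_camera('top')[145:345,270:530];s=bot.read_camera('side')[150:290,245:427]
f=lambda i:cv2.convertScaleAbs(cv2.resize(i,(400,308),interpolation=2),alpha=1.6)
cv2.imwrite('pics/g3.png',np.hstack([f(t),f(s)]))
E
```

```text
pos [ 0.5054 -0.0095  0.0862] th 166.39 F [0.5 0.1 0.7] grip 0.0 0.421 t 10.7
shift [ 0.0003 -0.0006  0.0162] len 0.016
turn -0.0002
shift after turn [ 0.0003 -0.0006  0.0162]
```

View pics/g3.png

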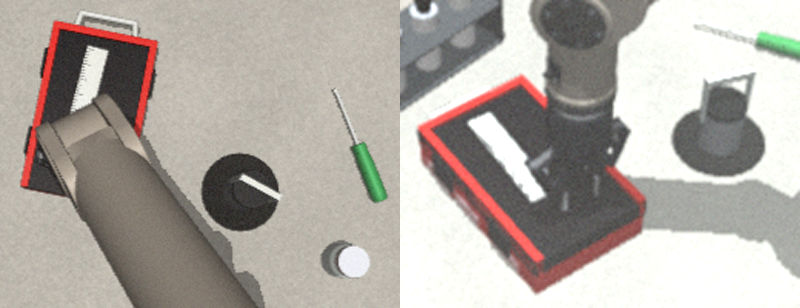

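The canister stands upright in the middle of the mat and the rule hasn't moved. Next I'll touch the deck lightly with the fingers part-open to find the tip height at this opening.

Request:
{"method": "nudge_tcp", "body": {
  "rows": [
    [0,0,0.01,0,0.42],
    [0,0,0.007,0,0.42],
    [0,0,0,0,0.42],
    [0,0,0.002,0,0.42],
    [0,0,0,0,0.42]
  ]
}}

```text
t: 11.3
eef_pos: [0.5053, -0.0098, 0.0667]
tool_rot: [-0.0, 0.119, 0.993, 0.0]
contact_force: [-0.7, 0.3, -0.5]
gripper_width: 0.42
grasp_force: 0.0
```

Request:
{"method": "nudge_tcp", "body": {
  "rows": [
    [0,0,0.0015,0,0.42],
    [0,0,0,0,0.42]
  ]
}}

```text
t: 11.5
eef_pos: [0.5053, -0.0098, 0.0653]
tool_rot: [0.0, 0.119, 0.993, -0.0]
contact_force: [0.0, -0.3, 0.0]
gripper_width: 0.42
grasp_force: 0.0
```

Request:
{"method": "nudge_tcp", "body": {
  "rows": [
    [0,0,0.0015,0,0.42],
    [0,0,0,0,0.42]
  ]
}}

```text
t: 11.7
eef_pos: [0.5055, -0.0098, 0.0641]
tool_rot: [0.0, 0.119, 0.993, -0.0]
contact_force: [-0.7, 0.0, 3.4]
gripper_width: 0.419
grasp_force: 2.0
```

Request:
{"method": "nudge_tcp", "body": {
  "rows": [
    [0,0,-0.02,0,0.42],
    [0,0,-0.01,0,0],
    [-0.03,0.006,0,0,0],
    [-0.04,0.008,0,0,0],
    [-0.03,0.006,0,0,0],
    [-0.0125,0.003,0,0,0],
    [0,0,0,0,0],
    [0,0,0.015,0,0],
    [0,0,0.006,0,0],
    [0,0,0.003,0,0],
    [0,0,0,0,0],
    [0,0,0,0,0]
  ],
  "grip_force": 40
}}

```text
t: 12.9
eef_pos: [0.6198, -0.014, 0.0699]
tool_rot: [0.0, 0.119, 0.993, -0.0]
contact_force: [-0.1, -0.7, -0.1]
gripper_width: -0.001
grasp_force: 0.0
```

```bash
python3 -c "
from h import *
go([.62,-.014,.068],166.4)"
```

```text
pos [ 0.6198 -0.014   0.0699] th 166.38 F [-0.1 -0.7 -0.1] grip 0.0 -0.001 t 12.9
shift [-0.0002  0.      0.0019] len 0.002
turn -0.0003
shift after turn [-0.0002  0.      0.0019]
```

Request:
{"method": "nudge_tcp", "body": {
  "rows": [
    [0,0,0.001,0,0],
    [0,0,0.001,0,0],
    [0,0,0.001,0,0],
    [0,0,0,0,0],
    [0,0,0,0,0]
  ]
}}

```text
t: 13.4
eef_pos: [0.6205, -0.0139, 0.0681]
tool_rot: [0.001, 0.119, 0.993, -0.0]
contact_force: [-2.4, -0.9, 9.2]
gripper_width: 0.001
grasp_force: 4.6
```

Request:
{"method": "nudge_tcp", "body": {
  "rows": [
    [0.002,0,0.0003,0,0],
    [0.006,0,0,0,0],
    [0.008,0,0,0,0],
    [0.008,0,0,0,0],
    [0.006,0,0,0,0],
    [0,0,0,0,0]
  ]
}}

```text
t: 14.0
eef_pos: [0.592, -0.0065, 0.0681]
tool_rot: [0.002, 0.118, 0.993, 0.0]
contact_force: [-1.8, 0.8, 9.2]
gripper_width: -0.002
grasp_force: 4.4
```

```bash
python3 - <<'E'
from h import *
s=bot.read_camera('side')[180:290,245:385]
cv2.imwrite('pics/g4.png',cv2.convertScaleAbs(cv2.resize(s,(700,550),interpolation=2),alpha=1.6))
E
```

```text
(no output)
```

View pics/g4.png

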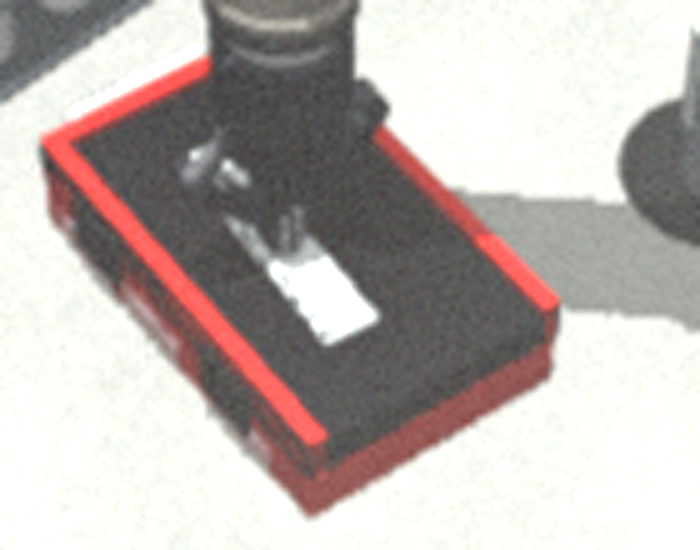

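The rule's near end is now at about (315,245), so it is following the finger. I'll keep dragging.

Request:
{"method": "nudge_tcp", "body": {
  "rows": [
    [0.005,0,0,0,0],
    [0.01,0,0,0,0],
    [0.01,0,0,0,0],
    [0.01,0,0,0,0],
    [0.01,0,0,0,0],
    [0.01,0,0,0,0],
    [0.01,0,0,0,0],
    [0.006,0,0,0,0],
    [0.003,0,0,0,0],
    [0,0,0,0,0]
  ]
}}

```text
t: 15.05
eef_pos: [0.5206, 0.011, 0.0681]
tool_rot: [0.002, 0.118, 0.993, 0.0]
contact_force: [-1.2, -0.5, 10.1]
gripper_width: 0.001
grasp_force: 4.9
```

```bash
python3 - <<'E'
from h import *
I=bot.read_camera('side');cv2.imwrite('pics/side5.png',I)
s=I[190:280,265:380]
cv2.imwrite('pics/g5.png',cv2.convertScaleAbs(cv2.resize(s,(690,540),interpolation=2),alpha=1.6))
print(onz("side",(315.4,245),.068))
E
```

```text
[0.52355335 0.00732671 0.068     ]
```

View pics/g5.png

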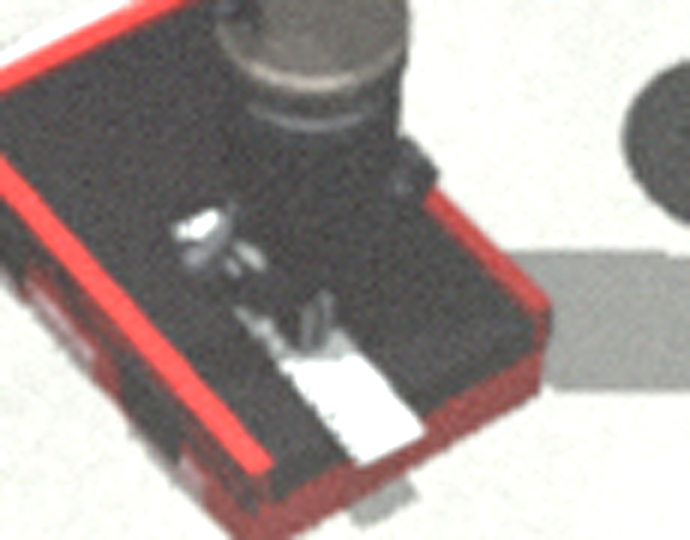

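The rule's end now sticks out by roughly 2 cm, with its middle at about pixel (331,264). I'll drag it another 30 mm.

Request:
{"method": "nudge_tcp", "body": {
  "rows": [
    [0.005,0,0,0,0],
    [0.008,0,0,0,0],
    [0.008,0,0,0,0],
    [0.006,0,0,0,0],
    [0.003,0,0,0,0],
    [0,0,0,0,0]
  ]
}}

```text
t: 15.7
eef_pos: [0.4917, 0.0182, 0.0681]
tool_rot: [0.002, 0.118, 0.993, 0.0]
contact_force: [0.1, -0.0, 10.2]
gripper_width: -0.005
grasp_force: 5.2
```

```bash
python3 - <<'E'
from h import *
go([0.5,0,0.1])
I=bot.read_camera('side');cv2.imwrite('pics/side6.png',I)
m=np.zeros((480,640),np.uint8);m[245:295,315:360]=(I[245:295,315:360].min(2)>105)*255
print(onz("side",(331.4,264.4),.068))
s=I[190:290,265:385]
cv2.imwrite('pics/g6.png',cv2.convertScaleAbs(cv2.resize(s,(720,600),interpolation=2),alpha=1.6))
E
```

```text
pos [0.4917 0.0182 0.0681] th 166.39 F [ 0.1 -0.  10.2] grip 5.2 -0.005 t 15.7
shift [-0.0125 -0.0156 -0.0319] len 0.038
[0.44762621 0.02535714 0.068     ]
```

View pics/g6.png

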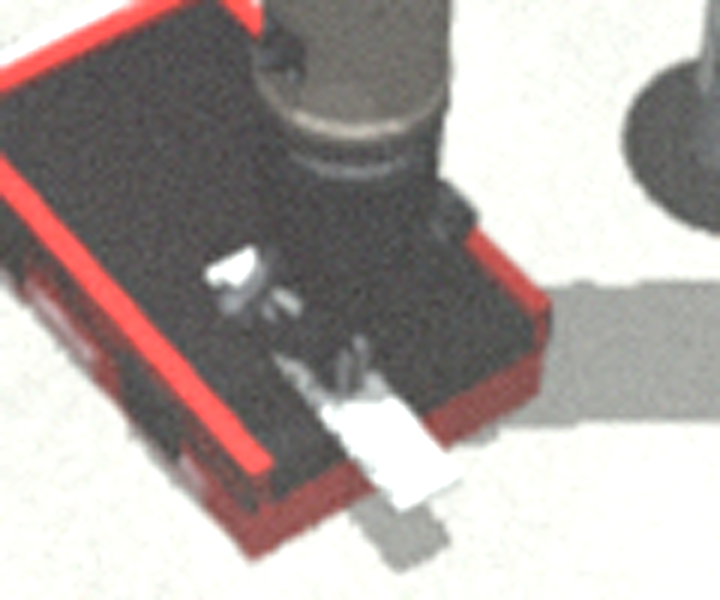

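The end's middle is at about pixel (337,272), with part of the rule hanging over the edge. I'll lift the finger and move to the overhang.

```bash
python3 - <<'E'
from h import *
a,b=onz("side",(332.2,275.3),.068),onz("side",(342.5,269.2),.068)
e=(a+b)/2;u=np.array([np.cos(np.radians(10)),-np.sin(np.radians(10))])
print(a,b,e,"overhang",-(e[:2]-[.469,0])@u,np.degrees(np.arctan2(*(a-b)[1::-1])))
E
```

```text
[0.42213419 0.04995342 0.068     ] [0.41608816 0.01652004 0.068     ] [0.41911117 0.03323673 0.068     ] overhang 0.05490239901798495 79.74953014563432
```

Request:
{"method": "nudge_tcp", "body": {
  "rows": [
    [0,0,-0.005,0,0],
    [0,0,-0.02,0,0],
    [0,0,-0.04,0,0.3],
    [0,0,-0.04,0,0.6],
    [0.02,0,-0.02,0,0.65],
    [0.05,0,0,0,0.65],
    [0.05,0,0,0,0.65],
    [0,0.05,0,0,0.65],
    [0,0.05,0,0,0.65],
    [0,0.05,0,0,0.65],
    [0,0,0,0,0.65]
  ]
}}

```text
t: 16.85
eef_pos: [0.4087, 0.1992, 0.1928]
tool_rot: [0.001, 0.114, 0.993, 0.003]
contact_force: [-0.7, -0.2, -0.0]
gripper_width: 0.654
grasp_force: 0.0
```

```bash
python3 - <<'E'
from h import *
go([.45,.03,.1])
t=bot.read_camera('top');cv2.imwrite('pics/top7.png',t);cv2.imwrite('pics/side7.png',bot.read_camera('side'))
m=np.zeros((480,640),np.uint8);m[180:330,290:350]=((t[180:330,290:350].min(2)>140))*255
for c in cv2.findContours(m,0,1)[0]:
    if cv2.contourArea(c)>60:
        r=cv2.minAreaRect(c);print(r,cv2.contourArea(c))
        for p in cv2.boxPoints(r):print(p,onz("top",p,.068))
        print(onz("top",r[0],.068))
o=np.hstack([cv2.resize(t[150:310,270:390],(400,533),interpolation=2),cv2.resize(cv2.imread('pics/side7.png')[190:290,265:365],(400,533),interpolation=2)])
cv2.imwrite("pics/g7.png",cv2.convertScaleAbs(o,alpha=1.6))
E
```

```text
pos [0.4087 0.1992 0.1928] th 166.9 F [-0.7 -0.2 -0. ] grip 0.0 0.654 t 16.85
shift [-0.0785 -0.156   0.0918] len 0.197
((311.7577819824219, 256.1204833984375), (12.724664688110352, 58.6861572265625), 14.743562698364258) 575.0
[298.1373  282.87827] [0.44213659 0.04594501 0.068     ]
[313.07254 226.12437] [0.58050164 0.01270511 0.068     ]
[325.37827 229.3627 ] [ 0.57318014 -0.01735763  0.068     ]
[310.44302 286.11658] [0.43492802 0.01623672 0.068     ]
[0.5072691  0.01448173 0.068     ]
```

View pics/g7.png

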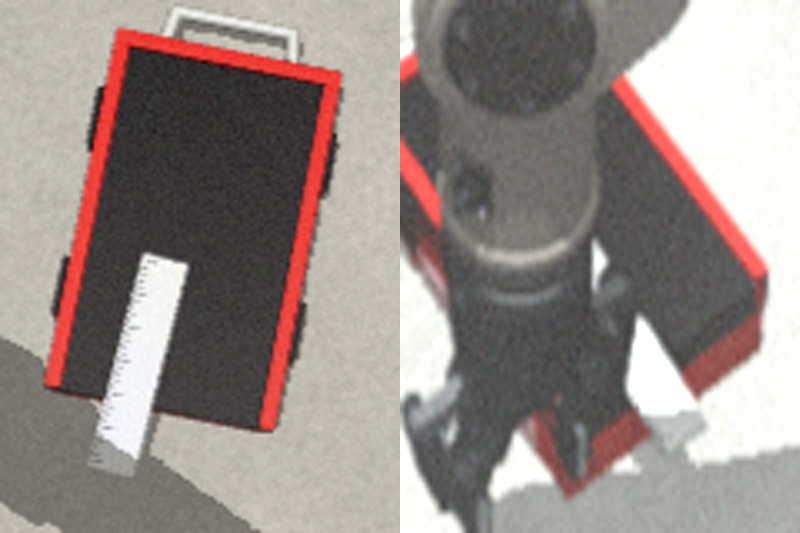

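The contour's far end gives the rule's centre as about (0.500, 0.016), at −13.5°, with roughly 52 mm overhanging. Next I'll go above the grip point (0.443, 0.029).

Request:
{"method": "nudge_tcp", "body": {
  "rows": [
    [-0.018,-0.04,0,0,0.6],
    [-0.018,-0.04,0,0,0.6],
    [-0.018,-0.04,0,0,0.6],
    [-0.018,-0.037,0,0,0.6],
    [0,0,0.04,0,0.6],
    [0,0,0.04,0,0.6],
    [0,0,0.02,0,0.6],
    [0,0,0,0,0.6],
    [0,0,0,0,0.6]
  ],
  "grip_force": 80
}}

```text
t: 17.85
eef_pos: [0.4411, 0.0211, 0.0919]
tool_rot: [-0.0, 0.119, 0.993, -0.0]
contact_force: [0.8, 0.5, 0.4]
gripper_width: 0.596
grasp_force: 0.0
```

```bash
python3 -c "
from h import *
go([.443,.0293,.0625],166.5)"
```

```text
pos [0.4411 0.0211 0.0919] th 166.3 F [0.8 0.5 0.4] grip 0.0 0.596 t 17.85
shift [0.0001 0.0084 0.0294] len 0.031
turn -0.0035
shift after turn [0.0001 0.0084 0.0294]
```

Request:
{"method": "nudge_tcp", "body": {
  "rows": [
    [0,0.0084,0,-0.0035,0.6],
    [0,0,0.015,0,0.6],
    [0,0,0.01,0,0.6],
    [0,0,0.0045,0,0.6],
    [0,0,0,0,0.6],
    [0,0,0,0,0.5],
    [0,0,0,0,0.4],
    [0,0,0,0,0.3],
    [0,0,0,0,0],
    [0,0,0,0,0],
    [0,0,0,0,0],
    [0,0,0,0,0],
    [0,0,0,0,0]
  ],
  "grip_force": 80
}}

```text
t: 19.15
eef_pos: [0.4438, 0.0303, 0.0622]
tool_rot: [0.0, 0.117, 0.993, 0.0]
contact_force: [-0.3, -0.3, 5.5]
gripper_width: 0.352
grasp_force: 78.9
```

```bash
python3 - <<'E'
from h import *
go([.443,.0293,.0625],166.5)
t=bot.read_camera('top');s=bot.read_camera('side')
o=np.hstack([cv2.resize(t[190:310,270:360],(400,533),interpolation=2),cv2.resize(s[190:290,285:360],(400,533),interpolation=2)])
cv2.imwrite("pics/g8.png",cv2.convertScaleAbs(o,alpha=1.6))
E
```

```text
pos [0.4438 0.0303 0.0622] th 166.58 F [-0.3 -0.3  5.5] grip 78.9 0.352 t 19.15
shift [ 0.0005 -0.0012 -0.0003] len 0.001
turn 0.0013
shift after turn [ 0.0005 -0.0012 -0.0003]
```

Request:
{"method": "nudge_tcp", "body": {
  "rows": [
    [0,0,-0.005,0,0],
    [0,0,-0.01,0,0],
    [0,0,-0.02,0,0],
    [0,0,-0.02,0,0],
    [0,0,-0.02,0,0],
    [0,0,-0.01,0,0],
    [0,0,0,0,0]
  ]
}}

```text
t: 19.95
eef_pos: [0.4443, 0.0302, 0.1483]
tool_rot: [0.001, 0.117, 0.993, -0.0]
contact_force: [0.7, 0.0, -1.4]
gripper_width: 0.353
grasp_force: 79.4
```

```bash
python3 - <<'E'
from h import *
go([.4565,.303,.12],167.2)
t=bot.read_camera('top');s=bot.read_camera('side')
o=np.hstack([cv2.resize(t[190:310,270:360],(400,533),interpolation=2),cv2.resize(s[170:290,275:365],(400,533),interpolation=2)])
cv2.imwrite("pics/g8.png",cv2.convertScaleAbs(o,alpha=1.6))
E
```

```text
pos [0.4443 0.0302 0.1483] th 166.55 F [ 0.7  0.  -1.4] grip 79.4 0.353 t 19.95
shift [0.0516 0.2681 0.0282] len 0.275
turn -0.0114
shift after turn [0.0486 0.2687 0.0282]
```

View pics/g8.png

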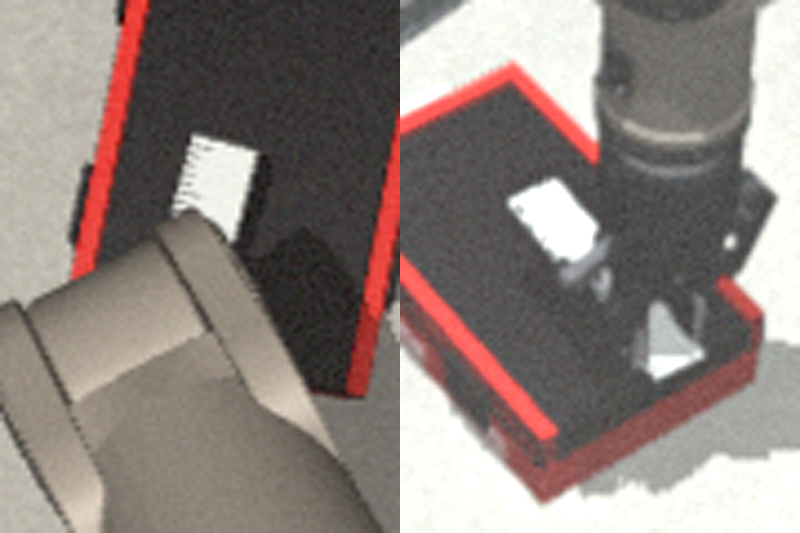

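```bash
python3 - <<'E'
from h import *
np.set_printoptions(precision=4,suppress=True)
print("far end",tri((304.8,212.9),(321.2,222.3)),onz("top",(321.2,222.3),.153))
ts=[(192,206),(235,217),(212,300),(169,290)];ss=[(203,304),(237,283),(281,346),(242,369)]
P=np.array([tri(a,b)[0] for a,b in zip(ss,ts)]);print(P,P.mean(0))
print("cams",ray("side",(0,0))[0],ray("top",(0,0))[0])
E
```

```text
far end (array([ 0.5776, -0.0056,  0.1461]), np.float64(0.0014675177862088602)) [ 0.5771 -0.005   0.153 ]
[[0.6331 0.3217 0.0055]
 [0.6113 0.2144 0.0106]
 [0.3964 0.2627 0.0051]
 [0.4192 0.3709 0.0062]] [0.515  0.2924 0.0068]
cams [-0.0807  0.6608  1.1672] [0.4112 0.0195 1.2228]
```

The rule is held and nearly level: its far end is about 5 mm low. Now I'll carry it over to the tray.

Request:
{"method": "nudge_tcp", "body": {
  "rows": [
    [0.003,0.015,0,-0.01,0],
    [0.006,0.03,0,0,0],
    [0.007,0.036,0,0,0],
    [0.007,0.036,0,0,0],
    [0.007,0.036,0,0,0],
    [0.007,0.036,0,0,0],
    [0.007,0.036,0,0,0],
    [0.004,0.028,0,0,0],
    [0.002,0.016,0,0,0],
    [0,0,0,0,0],
    [0,0,0.02,0,0],
    [0,0,0.03,0,0],
    [0,0,0.03,0,0],
    [0,0,0.02,0,0],
    [0,0,0.01,0,0],
    [0,0,0,0,0]
  ]
}}

```text
t: 21.65
eef_pos: [0.4538, 0.302, 0.0354]
tool_rot: [-0.001, 0.112, 0.994, -0.001]
contact_force: [0.6, 0.2, -1.0]
gripper_width: 0.357
grasp_force: 79.4
```

```bash
python3 - <<'E'
from h import *
go([.4575,.304,.0065],167)
t=bot.read_camera('top');s=bot.read_camera('side')
o=np.hstack([cv2.resize(t[195:315,150:250],(400,480),interpolation=2),cv2.resize(s[260:380,190:290],(400,480),interpolation=2)])
cv2.imwrite("pics/g9.png",cv2.convertScaleAbs(o,alpha=1.6))
E
```

```text
pos [0.4538 0.302  0.0354] th 167.12 F [ 0.6  0.2 -1. ] grip 79.4 0.357 t 21.65
shift [-0.0032  0.0029  0.0288] len 0.029
turn 0.0021
shift after turn [-0.0032  0.0029  0.0288]
```

View pics/g9.png

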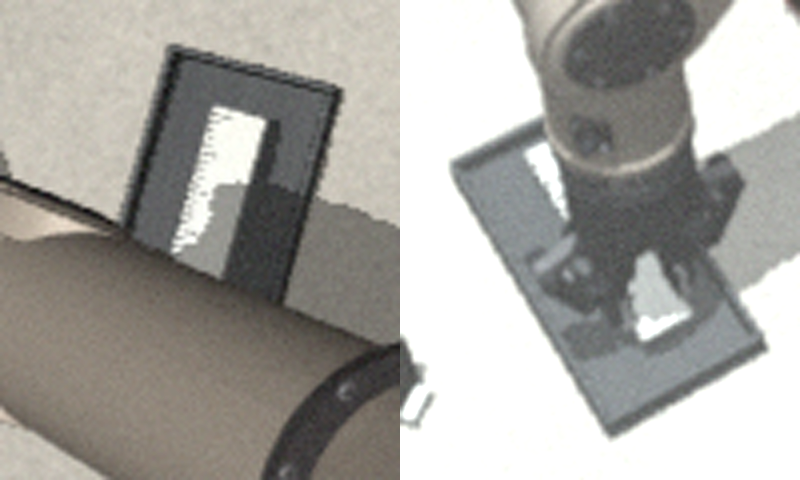

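The rule is inside the tray outline and aligned with it. I'll lower it and watch for contact.

Request:
{"method": "nudge_tcp", "body": {
  "rows": [
    [-0.003,0.002,0.01,0,0],
    [0,0,0.008,0,0],
    [0,0,0.004,0,0],
    [0,0,0.002,0,0],
    [0,0,0,0,0],
    [0,0,0,0,0]
  ]
}}

```text
t: 22.35
eef_pos: [0.4581, 0.305, 0.0131]
tool_rot: [0.0, 0.112, 0.994, 0.0]
contact_force: [-0.1, -0.2, 0.1]
gripper_width: 0.355
grasp_force: 79.4
```

Request:
{"method": "nudge_tcp", "body": {
  "rows": [
    [0,0,0.0015,0,0],
    [0,0,0.0015,0,0],
    [0,0,0,0,0],
    [0,0,0,0,0]
  ]
}}

```text
t: 22.75
eef_pos: [0.4581, 0.3049, 0.01]
tool_rot: [0.0, 0.112, 0.994, -0.0]
contact_force: [0.1, -0.2, -0.7]
gripper_width: 0.354
grasp_force: 79.4
```

Request:
{"method": "nudge_tcp", "body": {
  "rows": [
    [0,0,0.0015,0,0],
    [0,0,0.001,0,0],
    [0,0,0,0,0],
    [0,0,0,0,0]
  ]
}}

```text
t: 23.15
eef_pos: [0.458, 0.3049, 0.0075]
tool_rot: [-0.0, 0.112, 0.994, -0.0]
contact_force: [0.5, -0.7, -0.6]
gripper_width: 0.351
grasp_force: 79.4
```

Request:
{"method": "nudge_tcp", "body": {
  "rows": [
    [0,0,0.001,0,0],
    [0,0,0.001,0,0],
    [0,0,0,0,0],
    [0,0,0,0,0]
  ]
}}

```text
t: 23.55
eef_pos: [0.4581, 0.3049, 0.0055]
tool_rot: [-0.0, 0.112, 0.994, -0.0]
contact_force: [-0.1, 0.1, -0.4]
gripper_width: 0.355
grasp_force: 79.4
```

Request:
{"method": "nudge_tcp", "body": {
  "rows": [
    [0,0,0.0006,0,0],
    [0,0,0,0,0],
    [0,0,0,0,0]
  ]
}}

```text
t: 23.85
eef_pos: [0.4582, 0.305, 0.0049]
tool_rot: [0.0, 0.112, 0.994, 0.0]
contact_force: [-0.0, -0.5, -0.7]
gripper_width: 0.351
grasp_force: 79.7
```

Request:
{"method": "nudge_tcp", "body": {
  "rows": [
    [0,0,0,0,0.38],
    [0,0,0,0,0.42],
    [0,0,0,0,0.46],
    [0,0,0,0,0.5],
    [0,0,0,0,0.55],
    [0,0,0,0,0.55],
    [0,0,-0.005,0,0.55],
    [0,0,-0.02,0,0.55],
    [0,0,-0.04,0,0.55],
    [0,0,-0.04,0,0.55],
    [0,0,-0.04,0,0.55],
    [0,0,0,0,0.55],
    [-0.02,-0.045,0,0,0.55],
    [-0.02,-0.045,0,0,0.55],
    [-0.02,-0.045,0,0,0.55],
    [-0.02,-0.045,0,0,0.55],
    [0,-0.045,0,0,0.55],
    [0,-0.045,0,0,0.55],
    [0,0,0,0,0.55],
    [0,0,0,0,0.55]
  ]
}}

```text
t: 25.85
eef_pos: [0.4757, 0.0226, 0.1497]
tool_rot: [-0.0, 0.113, 0.994, -0.0]
contact_force: [-0.5, 2.0, -0.4]
gripper_width: 0.544
grasp_force: 0.0
```

```bash
python3 - <<'E'
from h import *
t=bot.read_camera('top');s=bot.read_camera('side')
o=np.hstack([cv2.resize(t[140:360,100:540],(500,250),interpolation=2),cv2.resize(s[140:390,150:470],(300,250),interpolation=2)])
cv2.imwrite("pics/g10.png",cv2.convertScaleAbs(o,alpha=1.6))
m=np.zeros((480,640),np.uint8);m[208:298,172:234]=(t[208:298,172:234].min(2)>85)*255
for c in cv2.findContours(m,0,1)[0]:
    if cv2.contourArea(c)>100:
        r=cv2.minAreaRect(c);print(r,onz("top",r[0],.008),[onz("top",p,.008).round(3).tolist() for p in cv2.boxPoints(r)])
E
```

```text
((224.0, 262.0), (70.0, 18.0), 90.0) [0.49295331 0.23596964 0.008     ] [[0.582, 0.262, 0.008], [0.583, 0.216, 0.008], [0.405, 0.21, 0.008], [0.404, 0.255, 0.008]]
((202.35533142089844, 253.15948486328125), (13.943717956542969, 63.594139099121094), 15.64224624633789) [0.51431921 0.29143265 0.008     ] [[0.441, 0.327, 0.008], [0.598, 0.29, 0.008], [0.589, 0.256, 0.008], [0.432, 0.293, 0.008]]
((181.0, 240.5), (65.0, 18.0), 90.0) [0.54548024 0.34671671 0.008     ] [[0.628, 0.373, 0.008], [0.629, 0.328, 0.008], [0.464, 0.32, 0.008], [0.463, 0.366, 0.008]]
```

View pics/g10.png

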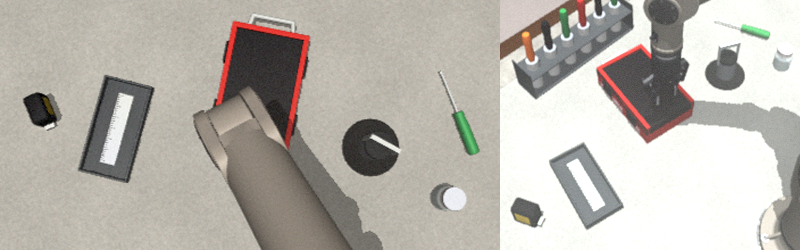

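The rule lies flat in the middle of the tray, with its centre at about (0.514, 0.291). The canister is upright on the mat, the tape measure, screwdriver and jar haven't moved, and the gripper is clear. I'll hand it in.

```bash
python3 -c "
from station import bot
print(bot.hand_in())"
```

```text
the job is handed in; nothing more can be done
None
```

The job is handed in at about 26 s: the canister stands upright on the mat, the rule lies flat in the tray, and the tape measure, screwdriver and jar were left where they were.

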